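# Closing time at the bread counter

## Task

Tidy the bread counter for the night: hang the two bread baskets by their handles on the two hooks of the stand, one each, the handle bar resting on the hook near the bar's middle. Stack all the washed slats to dry on the tray's two rubber bars as a crosswise tower: two slats per layer, the first layer across the bars, every layer crosswise to the one below, the two slats of a layer as far apart as the rubber bars and the tower centred on the tray; an odd last slat goes on top on either side. Leave the loaves and crockery where they are.

Things in the scene. Friction and masses are not known exactly. Their poses are not given: they have to be found in the camera images.
- tray: fixed aluminium drying tray, 190 x 190 mm, floor 8 mm, rim 12 mm high; origin: centre of its underside, on the counter, z up. Two black rubber bearer bars (12 mm wide, 165 mm long) run along its y axis at x = +42 and -42 mm, tops 16 mm above the origin; the slat tower starts on these
- mat: fixed grey cloth-covered board, 270 x 310 mm, 4 mm thick, on which the slats start; origin at the centre of its underside on the counter
- hookstand: fixed wooden stand with two posts (18 mm square, top at 210 mm) at x = +78, y = +80 and -80 mm, each with a steel hook; origin on the counter, -x is the way the hooks point (roughly to the robot). Foot board 14 mm thick from x = +40 to +130 mm; a rail joins the posts 140 to 160 mm up
- hook_a (a point): middle of the hook at y = +80 mm of the stand, on top of its level arm, 205 mm above the counter; axes as the stand's. The arm is a 10 mm round bar along x from the post; 35 mm in front (-x) it turns up, ending 23 mm above this point. The post's face is 69 mm behind (+x)
- hook_b (a point): middle of the hook at y = -80 mm of the stand, on top of its level arm, 205 mm above the counter; axes as the stand's. The arm is a 10 mm round bar along x from the post; 35 mm in front (-x) it turns up, ending 23 mm above this point. The post's face is 69 mm behind (+x)
- basket1: loose open wood-splint basket, 160 g, 84 (x) x 120 (y) mm, walls 50 mm high; origin: centre of underside, z up. Rigid handle: uprights at y = +-56 mm and a square top bar (8 x 8 mm, 120 mm along y), underside at 130, top at 138 mm; opening under it 80 high x 104 mm wide. Both alike; starts on the tray's rubber bars
- basket1_bar (a point): the middle of the top bar of basket1's handle, 134 mm above its underside; axes as the basket's
- basket2: loose open wood-splint basket, 160 g, 84 (x) x 120 (y) mm, walls 50 mm high; origin: centre of underside, z up. Rigid handle: uprights at y = +-56 mm and a square top bar (8 x 8 mm, 120 mm along y), underside at 130, top at 138 mm; opening under it 80 high x 104 mm wide. Both alike; starts on the counter behind the tray
- basket2_bar (a point): the middle of the top bar of basket2's handle, 134 mm above its underside; axes as the basket's
- slat1: loose dark wooden slat, 140 (x) x 30 (y) x 16 (z) mm, about 55 g; origin at its middle, long axis x. Starts flat on the mat; four to six slats are there, absent ones read None
- slat2: loose dark wooden slat, 140 (x) x 30 (y) x 16 (z) mm, about 55 g; origin at its middle, long axis x. Starts flat on the mat; four to six slats are there, absent ones read None
- slat3: loose dark wooden slat, 140 (x) x 30 (y) x 16 (z) mm, about 55 g; origin at its middle, long axis x. Starts flat on the mat; four to six slats are there, absent ones read None
- slat4: loose dark wooden slat, 140 (x) x 30 (y) x 16 (z) mm, about 55 g; origin at its middle, long axis x. Starts flat on the mat; four to six slats are there, absent ones read None
- slat5: loose dark wooden slat, 140 (x) x 30 (y) x 16 (z) mm, about 55 g; origin at its middle, long axis x. Starts flat on the mat; four to six slats are there, absent ones read None
- slat6: loose dark wooden slat, 140 (x) x 30 (y) x 16 (z) mm, about 55 g; origin at its middle, long axis x. Starts flat on the mat; four to six slats are there, absent ones read None
- loaf1: loose flat round loaf, 140 mm wide, 60 mm high, not part of the job, to be left where it is; origin at the centre of its underside
- loaf2: loose round loaf, 120 mm wide, 75 mm high, not part of the job, to be left where it is; origin at the centre of its underside
- bowl: loose white bowl, 90 mm wide, 40 mm high, not part of the job, to be left where it is; origin at the centre of its underside
- jar: loose amber jar, 60 mm wide, 85 mm high, not part of the job, to be left where it is; origin at the centre of its underside
- mug: loose white mug, 80 mm wide, 90 mm high, not part of the job, to be left where it is; origin at the centre of its underside
Not all that is in view belongs to the job. What is shaped like the basket1 but red is not meant.

How it is judged:
By the outcome, as a careful person would: the job done as asked, in the order asked, and still so for the second after the job is handed in, with the robot touching nothing.
Of slat1, slat2, slat3, slat4, slat5, slat6 only 4 to 6 are there at a start; the rules pass over those that are not, and their reading is None.
At some moment in a run one of basket1, basket2 may be knocked a few centimetres aside while the robot is not near it.
It also fails if it takes over 208 s, if anything falls off the work surface, if the arm or the gripper's body presses on something with over 40 N, if the wrist force passes 120 N, or if a joint passes its speed limit or range.

## Robot

A 6-joint arm with a two-finger parallel gripper is mounted at the origin on the work surface. World frame = base frame: x ahead of the robot, y to its left, z up, the work surface at z = 0. Lengths are in m, angles in rad, forces in N, time in s.
With the tool pointing down it reaches from about 0.35 to 0.775 m from the base axis. Payload 5.5 kg.
Tool frame: the origin (TCP) lies between the finger pads; the fingertips stand 8 mm ahead of it and the grasp point (between the pads) lies 11 mm behind it; z points along the fingers, y is the line along which they close (so a half turn about z gives the same grasp; the last joint's range is limited). The gripper opens to 85 mm and grips with 20 to 120 N. Pads are 22 mm wide; open, the fingers measure 114 mm over their backs; the gripper's body (76 mm by 85 mm) begins 54 mm behind the grasp point. The pads swing forward as they close: fully open they stand 13 mm farther back than shut.
Start: joints at [1.125, 0.313, 0.046, 1.304, 0, 1.431], TCP at [0.173, 0.548, 0.239] pointing down, gripper open.
Joint ranges: [-2.76, 2.76], [-0.86, 1.69], [-1.03, 1.26], [-2.2, 2.34], [-1.47, 1.5], [-3.14, 3.14]. Speed limits (rad/s): [2.57, 2.57, 3.14, 3.14, 3.14, 3.14].

## Interface

Orientations are given as a unit quaternion [w, x, y, z].
In Python, from workcell import env gives the robot as it stands.
- The arm moves only by the tool move_arm, never from a script. Its argument "moves" is one flat list of numbers, 5 for each row, row after row: the shift along the world's x, y, z in m, then the turn about the world's z in rad, then the finger opening in m, from 0 to 0.0854. A call has 1 to 12 rows; each row is the pose to reach, as a shift and turn from the pose commanded when the call began; what a row does not reach only later rows make up. A row lasts 1/12 s, in which the tool goes at most 41.7 mm and 7.16 degrees, less where a joint would pass 70% of its speed; a pose out of reach is approached as far as the arm can. A call with a gripper value outside its range is refused whole. The fingers move at their own pace and stop on an object; "newtons" is the grip in N (left out, the last holds). Time passes only in rows, so rows that repeat a pose let the fingers close. It gives the time, the measured TCP pose, the force, the opening and the grip force at its end, in the units of the state.
- env.get_state(): the state, without advancing time (a new reading comes with each control period).
- env.read_camera(name): name is "side" or "top"; returns a dict with "pixels" (480x640x3 uint8, red, green, blue), "camera_matrix" (3x3 intrinsics, pixels), "rvec" (rotation vector, rad) and "tvec" (3), from world to camera coordinates, as OpenCV has them. Camera axes: x right, y down, z forward; pixel columns grow to the right and rows downward; lengths in m; the calibration is good to about 2 mm. A picture is of the moment at which its call begins. There is no depth.
- env.hand_in(): hands the job in; it is judged then, once.
The state is a dict: "clock": time; "joint_pos": joint angles; "qvel": joint speeds; "tau": joint torques, N m; "tcp_pos": TCP position; "orientation": TCP orientation; "wrist_force": force on the tool from outside, world axes, zero at the start; "ft_torque": the same for the moment, N m; "finger_gap": finger opening in m; "grip_force": force on a finger pad.
Only numpy, scipy, OpenCV 4.12 (cv2) and the standard library are available. Lean on these libraries where they do the work, as an engineer would, in place of code of your own. Each camera call takes 0.05 s, during which the arm holds its last target. There are 200 camera calls.

## Working session

There is one attempt and no reset: what is moved stays moved. The work goes in short steps, Python scripts to look and compute and a tool call to move; the robot and the scene stay as the last step left them, time stands still between calls to the robot, and variables do not carry over. Pictures are saved under pics/ and viewed, at most 14 in all, crops included, and the job is handed in when it is done.

Besides the shell and the picture viewer there is one more tool, called after ">>>" as name(argument=value, ...) on one line, values as JSON. move_arm: Moves the arm, as the interface text tells. Its arguments: {"type":"object","properties":{"moves":{"type":"array"},"newtons":{"type":"number"}},"required":["moves"]}

```bash
mkdir -p pics; ls; cat > h.py <<'E'
from workcell import env
import numpy as np, cv2
def cam(n,save=None):
    d=env.read_camera(n)
    if save: cv2.imwrite('pics/'+save,cv2.cvtColor(d['pixels'],cv2.COLOR_RGB2BGR))
    np.savez('cal_'+n+'.npz',K=d['camera_matrix'],r=d['rvec'],t=d['tvec']); return d
def cal(n):
    z=np.load('cal_'+n+'.npz'); R=cv2.Rodrigues(z['r'].reshape(3))[0]; return z['K'],R,z['t'].reshape(3)
def ray(n,u,v):
    K,R,t=cal(n); return -R.T@t, R.T@np.linalg.inv(K)@np.array([u,v,1.])
def atz(n,u,v,z):
    c,d=ray(n,u,v); return c+d*(z-c[2])/d[2]
def tri(uv1,uv2,n1='top',n2='side'):
    c1,d1=ray(n1,*uv1); c2,d2=ray(n2,*uv2)
    s=np.linalg.lstsq(np.c_[d1,-d2],c2-c1,rcond=None)[0]
    a,b=c1+s[0]*d1,c2+s[1]*d2; return (a+b)/2, np.linalg.norm(a-b)
def proj(n,P):
    K,R,t=cal(n); p=(K@(R@np.atleast_2d(P).T+t[:,None])).T; return p[:,:2]/p[:,2:]
E
python3 - <<'E'
from h import *
np.set_printoptions(precision=4,suppress=True)
cam('top','top0.png');cam('side','side0.png')
for n in('top','side'): K,R,t=cal(n); print(K,-R.T@t,R)
print(env.get_state())
E
```

```text
pics
[[524.5815   0.     314.0088]
 [  0.     524.5815 245.8645]
 [  0.       0.       1.    ]] [0.3209 0.047  1.4048] [[ 0.0275 -0.9995  0.0161]
 [-0.9909 -0.0293 -0.1314]
 [ 0.1318 -0.0123 -0.9912]]
[[532.9056   0.     320.2407]
 [  0.     532.9056 241.4021]
 [  0.       0.       1.    ]] [ 0.3782 -0.9475  0.7038] [[ 0.9918 -0.1247 -0.0283]
 [-0.0856 -0.4831 -0.8714]
 [ 0.095   0.8667 -0.4898]]
{'clock': 0.1, 'joint_pos': array([ 1.1254,  0.3139,  0.0451,  1.3036, -0.    ,  1.4312]), 'qvel': array([ 0.0023, -0.002 ,  0.0018,  0.0028, -0.0002, -0.0006]), 'tau': array([  0.0033, -48.1724,  29.9245,   0.0127,  -0.0001,  -0.    ]), 'tcp_pos': array([0.1729, 0.5479, 0.2385]), 'orientation': array([-0.0002,  0.1523,  0.9883, -0.0008]), 'wrist_force': array([ 0.0879,  0.721 , -0.7126]), 'ft_torque': array([ 0.0629,  0.0128, -0.0133]), 'grip_force': 0.0, 'finger_gap': 0.08524376596024268}
```

View pics/top0.png

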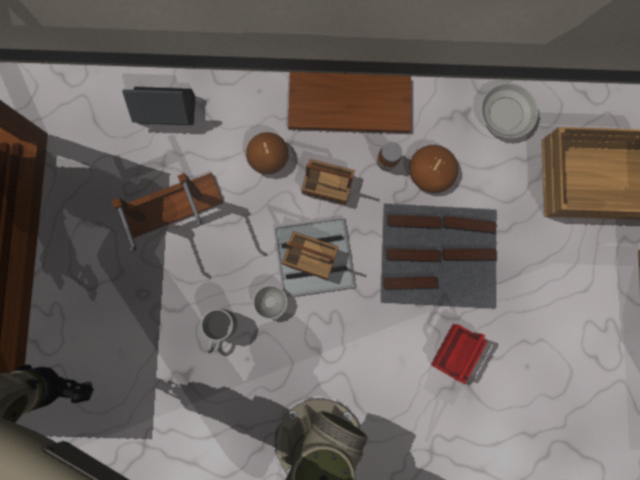

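View pics/side0.png

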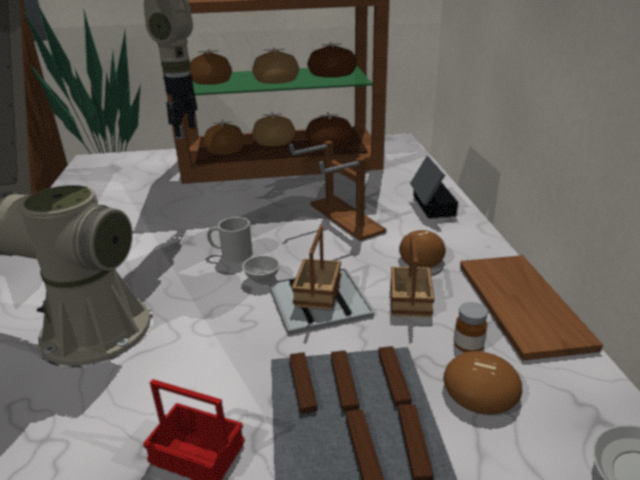

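```bash
cat >> h.py <<'E'
def crop(src,x0,y0,w,h,s,out):
    im=cv2.resize(cv2.imread('pics/'+src)[y0:y0+h,x0:x0+w],None,fx=s,fy=s,interpolation=cv2.INTER_CUBIC)
    for u in range(-(-x0//10)*10,x0+w,10): cv2.putText(im,str(u),((u-x0)*s,8),0,.3,(0,0,255),1); cv2.line(im,((u-x0)*s,10),((u-x0)*s,14),(0,0,255))
    for v in range(-(-y0//10)*10,y0+h,10): cv2.putText(im,str(v),(0,(v-y0)*s+4),0,.3,(0,0,255),1)
    cv2.imwrite('pics/'+out,im)
E
python3 - <<'E'
from h import *
crop('top0.png',108,162,130,100,6,'c1.png')
crop('top0.png',270,152,110,148,4,'c2.png')
crop('side0.png',265,130,195,198,3,'c3.png')
np.set_printoptions(precision=4,suppress=True)
im=cv2.imread('pics/top0.png').astype(int)
for n,f,box in(('top','top0.png',(375,195,505,310)),):
    m=np.zeros((480,640),np.uint8);x0,y0,x1,y1=box
    m[y0:y1,x0:x1]=((im[...,2]-im[...,0])[y0:y1,x0:x1]>20)*255
    N,L,S,C=cv2.connectedComponentsWithStats(m)
    for i in range(1,N):
        if S[i,4]<100: continue
        (c,wh,a)=cv2.minAreaRect(np.argwhere(L==i)[:,::-1].astype(np.float32)); 
        b=cv2.boxPoints((c,wh,a)); w=np.array([atz(n,*p,.02) for p in b])
        print(S[i,4],C[i],wh,a,atz(n,*C[i],.02)[:2],np.linalg.norm(np.diff(w,axis=0),axis=1)); 
        q=np.argwhere(L==i)[:,::-1]; P=np.array([atz(n,*p,.02)[:2] for p in q]); e=np.linalg.eigh(np.cov(P.T))[1][:,1]; print('ang',np.arctan2(e[1],e[0]))
E
```

```text
495 [413.8667 220.6182] (50.486934661865234, 9.737835884094238) 2.8624050617218018 [ 0.5814 -0.2368] [0.0266 0.1362 0.0266]
ang 1.5491575193729819
486 [468.6687 223.6872] (51.1170654296875, 9.771760940551758) 7.275004863739014 [ 0.5775 -0.3847] [0.0268 0.1377 0.0268]
ang 1.4806662078364548
498 [412.8394 254.3173] (50.347389221191406, 9.915745735168457) 2.2025983333587646 [ 0.4901 -0.2343] [0.0266 0.1347 0.0267]
ang 1.560408183897198
483 [468.5114 253.7516] (9.0, 50.0) 90.0 [ 0.4959 -0.3834] [0.1344 0.0242 0.1341]
ang 1.5903952352146518
502 [410.0797 282.2769] (9.78805160522461, 51.0792121887207) 88.66777801513672 [ 0.4153 -0.2271] [0.1359 0.0259 0.1355]
ang 1.618538481413734
```

View pics/c1.png

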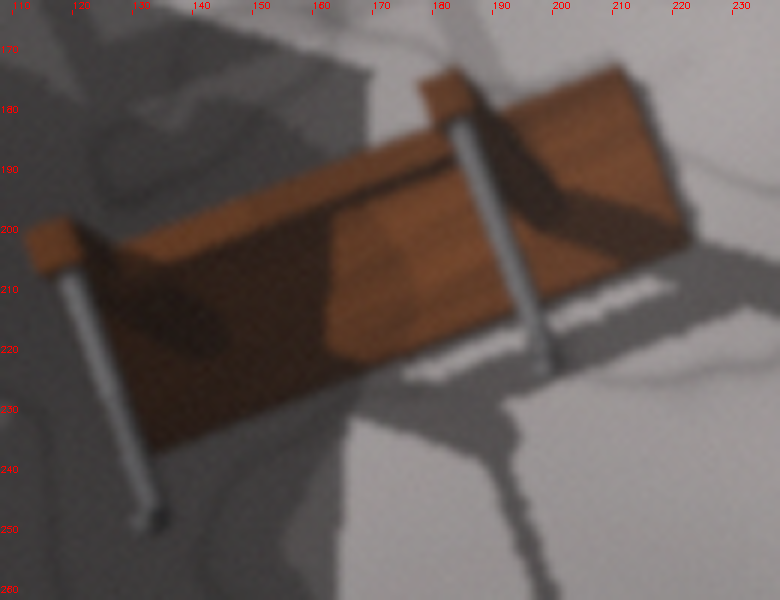

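View pics/c2.png

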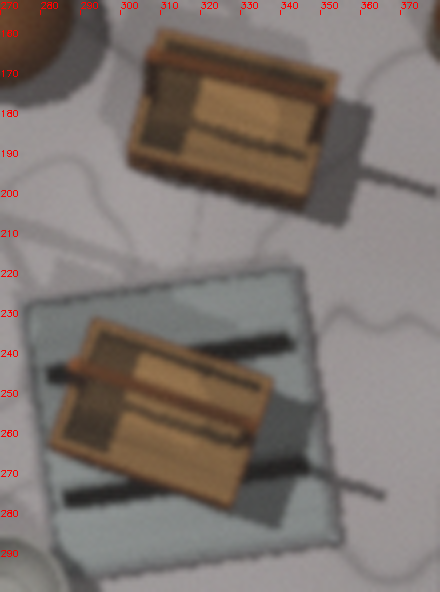

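View pics/c3.png

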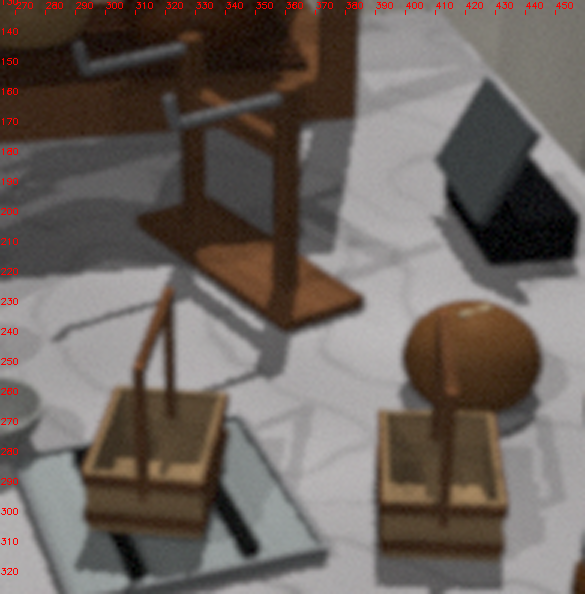

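```bash
cat >> h.py <<'E'
from scipy.optimize import least_squares
def fit(obs,p0,z0=0.,freez=False):
    # obs: (cam,u,v,x,y,z) in mm
    def f(p):
        c,s=np.cos(p[2]),np.sin(p[2]); r=[]
        for n,u,v,x,y,z in obs:
            x,y,z=x/1e3,y/1e3,z/1e3
            q=proj(n,[p[0]+c*x-s*y,p[1]+s*x+c*y,z+(p[3] if freez else z0)])[0]; r+=[q[0]-u,q[1]-v]
        return r
    o=least_squares(f,list(p0)+([z0] if freez else []),loss='soft_l1'); return o.x,np.round(np.array(f(o.x)).reshape(-1,2),1).tolist()
E
cat > f1.py <<'E'
from h import *
np.set_printoptions(precision=4,suppress=True)
st=[('top',117,203,78,80,210),('top',183,177.8,78,-80,210),('top',133.3,248.7,-35,80,228),('top',199,222.3,-35,-80,228),
('side',290.7,144.3,-35,80,228),('side',321,161.7,-35,-80,228),('side',324.3,171.7,-35,-80,195),('side',293.3,154,-35,80,195),('side',361.7,158,78,-80,210)]
print('stand',*fit(st,(.6,.4,.35)),fit(st,(.6,.4,.35),freez=True)[0])
def b(t,s,bt,bs): # rim order: far-left(+x+y), far-right(+x-y), near-right, near-left
    X=[(42,60),(42,-60),(-42,-60),(-42,60)]
    o=[('top',*p,*x,50) for p,x in zip(t,X)]+[('top',*bt[0],0,60,138),('top',*bt[1],0,-60,138)]
    return o+[('side',*p,*x,50) for p,x in zip(s,[X[3],X[0],X[1],X[2]])]+[('side',*bs[0],0,-60,136),('side',*bs[1],0,60,136)]
b1=b([(293,231.2),(338,246.5),(327.5,279),(282.5,263.2)],[(303.3,259.3),(340.7,261.7),(333.3,290),(293.3,289)],[(287,242.5),(333,258.2)],[(311.7,253.3),(321,225.7)])
b2=b([(310,159.5),(354.5,170),(346.2,201.2),(302.5,189.5)],[(391,266.7),(429,266.7),(434.3,296.7),(391.7,297.7)],[(307.5,166.2),(353.2,176.2)],[(415,260),(411,232)])
print('b1',*fit(b1,(.5,.1,-.3),z0=.016),fit(b1,(.5,.1,-.3),freez=True)[0])
print('b2',*fit(b2,(.7,.1,-.2)),fit(b2,(.7,.1,-.2),freez=True)[0])
tr=[('top',276.2,227.8,95,95,12),('top',344.5,218.8,95,-95,12),('top',355.7,287.8,-95,-95,12),('top',288.8,297,-95,95,12),
('top',281.8,246.2,42,82.5,16),('top',343.2,237.8,42,-82.5,16),('top',286.2,276.5,-42,82.5,16),('top',347,268.5,-42,-82.5,16)]
print('tray',*fit(tr,(.5,.05,.1)),fit(tr,(.5,.05,.1),freez=True)[0])
E
python3 f1.py
```

```text
stand [0.5261 0.3827 0.4234] [[0.8, 0.8], [-0.2, 0.2], [-1.2, -1.1], [-0.2, -1.5], [1.0, -0.0], [1.7, -0.2], [-1.3, 2.2], [-0.9, 1.8], [-1.8, 0.9]] [0.5255 0.3813 0.4243 0.003 ]
b1 [ 0.4773  0.0391 -0.2861] [[0.3, 0.3], [-0.5, -0.7], [0.1, -2.2], [0.5, -0.9], [-0.0, -0.4], [1.5, -0.7], [0.3, -1.0], [-1.1, -1.2], [-1.1, 0.1], [-0.3, -1.6], [-0.7, 0.4], [-0.5, 0.7]] [ 0.4775  0.0396 -0.286   0.0144]
b2 [ 0.6787 -0.0027 -0.2111] [[-0.0, 0.1], [-0.7, 0.2], [0.4, -1.0], [-0.0, 0.0], [-1.2, -1.1], [0.0, 0.2], [-0.2, -0.3], [-1.1, 0.5], [-1.3, 1.2], [0.8, -0.9], [0.1, 2.3], [0.4, 1.8]] [ 0.6781 -0.0034 -0.212   0.0025]
tray [0.4749 0.026  0.1672] [[-1.1, -0.3], [0.5, -0.8], [-0.2, -0.0], [-4.3, 0.8], [0.5, -0.2], [0.2, -0.2], [0.2, 0.7], [1.0, 0.1]] [ 0.4773  0.0254  0.167  -0.021 ]
```

>>> move_arm(moves=[0.15,-0.27,0.02,-0.78,0.06,0.15,-0.27,0.02,-0.78,0.06,0.15,-0.27,0.02,-0.78,0.06,0.15,-0.27,0.02,-0.78,0.06,0.15,-0.27,0.02,-0.78,0.06,0.15,-0.27,0.02,-0.78,0.06,0.15,-0.27,0.02,-0.78,0.06,0.297,-0.534,0.02,-1.551,0.06,0.297,-0.534,0.02,-1.551,0.06,0.297,-0.534,0.02,-1.551,0.06,0.297,-0.534,0.02,-1.551,0.06,0.297,-0.534,0.02,-1.551,0.06])

```text
clock: 1.1
tcp_pos: [0.4161, 0.1099, 0.2588]
orientation: [-0.0, 0.757, 0.654, 0.0]
wrist_force: [1.2, 0.7, -0.1]
finger_gap: 0.0598
grip_force: 0.0
```

>>> move_arm(moves=[0,0,0,0,0.06,0,0,0,0,0.06])

```text
clock: 1.27
tcp_pos: [0.4165, 0.1097, 0.2585]
orientation: [-0.0, 0.757, 0.654, -0.0]
wrist_force: [-0.8, 0.4, -0.6]
finger_gap: 0.0603
grip_force: 0.0
```

>>> move_arm(moves=[0.0535,-0.0955,0,-0.14,0.06,0.0535,-0.0955,0,-0.14,0.06,0.0535,-0.0955,0,-0.14,0.06,0.0535,-0.0955,-0.04,-0.14,0.06,0.0535,-0.0955,-0.08,-0.14,0.06,0.0535,-0.0955,-0.11,-0.14,0.06,0.0535,-0.0955,-0.1185,-0.14,0.06,0.0535,-0.0955,-0.1185,-0.14,0.06,0.0535,-0.0955,-0.1185,-0.14,0.0,0.0535,-0.0955,-0.1185,-0.14,0.0,0.0535,-0.0955,-0.1185,-0.14,0.0,0.0535,-0.0955,-0.1185,-0.14,0.0], newtons=60)

```text
clock: 2.27
tcp_pos: [0.4707, 0.0165, 0.1423]
orientation: [0.001, 0.799, 0.602, 0.001]
wrist_force: [-0.3, -0.8, -0.1]
finger_gap: 0.0119
grip_force: 0.0
```

>>> move_arm(moves=[0,0,0,0,0.0,0,0,0,0,0.0,0,0,0,0,0])

```text
clock: 2.52
tcp_pos: [0.4708, 0.0162, 0.142]
orientation: [0.001, 0.799, 0.602, 0.001]
wrist_force: [0.4, -0.4, 6.5]
finger_gap: 0.0065
grip_force: 59.5
```

```bash
python3 - <<'E'
from h import *
cam('top','t1.png');cam('side','s1.png')
a=cv2.imread('pics/t1.png')[150:300,250:390];b=cv2.imread('pics/s1.png')[180:330,260:460]
r=lambda i:cv2.resize(i,None,fx=2.3,fy=2.3,interpolation=cv2.INTER_CUBIC)
cv2.imwrite('pics/v1.png',np.hstack([r(a),r(b)]))
E
```

```text
(no output)
```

View pics/v1.png

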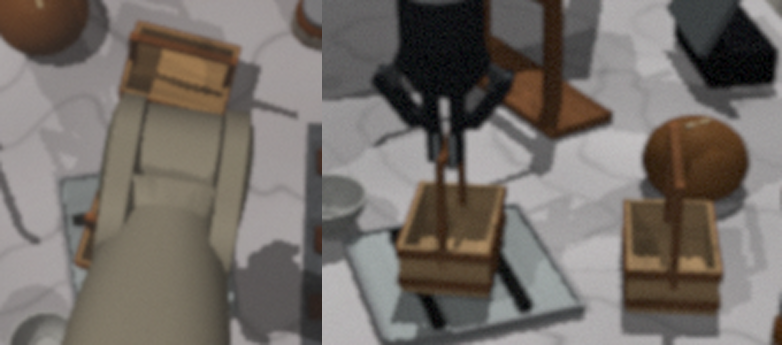

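>>> move_arm(moves=[0,0,0.02,0,0,0,0,0.05,0,0,0,0,0.09,0,0,0,0,0.128,0,0,-0.02,0.03,0.128,0.08,0,-0.035,0.065,0.128,0.16,0,-0.05,0.1,0.128,0.24,0,-0.06,0.135,0.128,0.32,0,-0.07,0.17,0.128,0.4,0,-0.065,0.205,0.128,0.48,0,-0.06,0.24,0.128,0.56,0,-0.053,0.28,0.128,0.64,0])

```text
clock: 3.62
tcp_pos: [0.4154, 0.2975, 0.2687]
orientation: [0.0, 0.568, 0.823, -0.0]
wrist_force: [1.4, 0.2, -1.5]
finger_gap: 0.0065
grip_force: 58.9
```

>>> move_arm(moves=[0.007,0.035,0,0.063,0,0.015,0.07,0,0.063,0,0.019,0.102,0,0.063,0,0.019,0.102,0,0.063,0,0.019,0.102,0,0.063,0,0.019,0.102,0,0.063,0])

```text
clock: 4.12
tcp_pos: [0.4348, 0.3979, 0.2677]
orientation: [-0.0, 0.543, 0.84, -0.001]
wrist_force: [0.5, -0.3, -1.0]
finger_gap: 0.0066
grip_force: 58.9
```

```bash
python3 - <<'E'
from h import *
cam('top','t2.png');cam('side','s2.png')
a=cv2.imread('pics/t2.png')[150:290,100:290];b=cv2.imread('pics/s2.png')[90:270,220:400]
r=lambda i,s:cv2.resize(i,None,fx=s,fy=s,interpolation=cv2.INTER_CUBIC)
A=r(a,2.1);B=r(b,2.2);A=cv2.copyMakeBorder(A,0,max(0,B.shape[0]-A.shape[0]),0,0,0)
cv2.imwrite('pics/v2.png',np.hstack([A,B]))
E
```

```text
(no output)
```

View pics/v2.png

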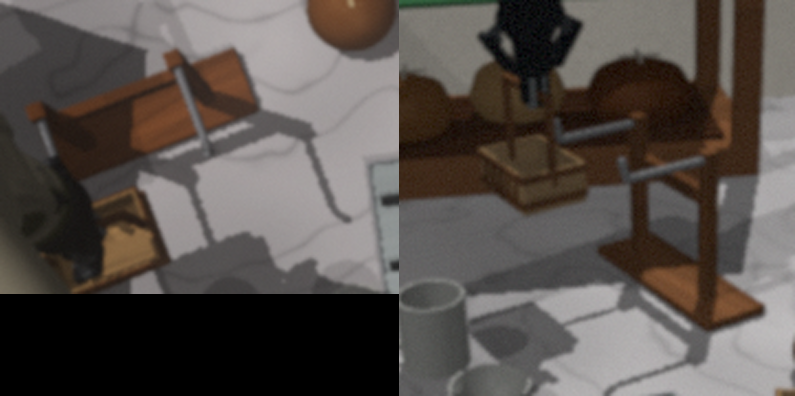

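>>> move_arm(moves=[0,0.0025,-0.01,0,0,0,0.0025,-0.02,0,0,0,0.0025,-0.028,0,0,0.012,0.008,-0.028,0,0,0.026,0.014,-0.028,0,0,0.04,0.0205,-0.028,0,0,0.054,0.0265,-0.028,0,0,0.064,0.031,-0.028,0,0,0.069,0.0333,-0.028,0,0,0.069,0.0333,-0.028,0,0,0.069,0.0333,-0.028,0,0])

```text
clock: 5.13
tcp_pos: [0.5039, 0.4312, 0.2395]
orientation: [-0.0, 0.543, 0.84, -0.001]
wrist_force: [-1.4, -0.1, -2.2]
finger_gap: 0.0063
grip_force: 58.9
```

```bash
python3 - <<'E'
from h import *
cam('top','t3.png');cam('side','s3.png')
a=cv2.imread('pics/t3.png')[150:280,100:230];b=cv2.imread('pics/s3.png')[90:220,250:400]
r=lambda i,s:cv2.resize(i,None,fx=s,fy=s,interpolation=cv2.INTER_CUBIC)
cv2.imwrite('pics/v3.png',np.hstack([r(a,2.8),r(b,2.8)]))
E
```

```text
(no output)
```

View pics/v3.png

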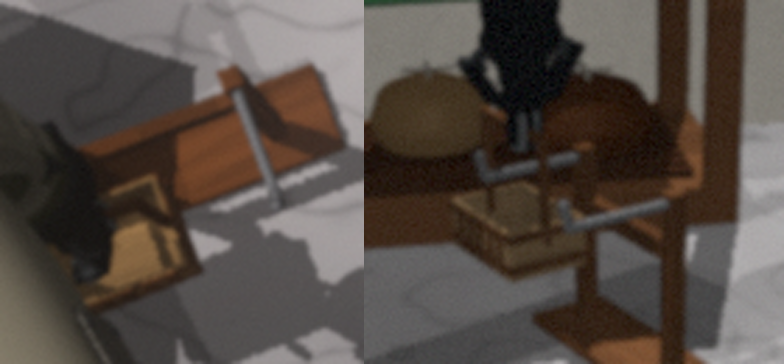

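>>> move_arm(moves=[0,0,-0.01,0,0,0,0,-0.02,0,0,0,0,-0.028,0,0,0,0,-0.033,0,0,0,0,-0.035,0,0,0,0,-0.035,0,0,0,0,-0.035,0,0])

```text
clock: 5.82
tcp_pos: [0.5043, 0.4317, 0.2054]
orientation: [-0.0, 0.543, 0.84, -0.0]
wrist_force: [0.3, -0.3, -0.7]
finger_gap: 0.0067
grip_force: 58.9
```

>>> move_arm(moves=[0,0,-0.002,0,0,0,0,-0.002,0,0,0,0,-0.002,0,0])

```text
clock: 6.07
tcp_pos: [0.5045, 0.4318, 0.2036]
orientation: [0.0, 0.543, 0.84, 0.0]
wrist_force: [-0.3, -0.6, -1.5]
finger_gap: 0.0064
grip_force: 58.9
```

>>> move_arm(moves=[0,0,-0.002,0,0,0,0,-0.002,0,0,0,0,-0.002,0,0])

```text
clock: 6.32
tcp_pos: [0.5043, 0.4317, 0.2013]
orientation: [0.0, 0.543, 0.84, -0.0]
wrist_force: [-0.6, 0.0, -2.0]
finger_gap: 0.0066
grip_force: 58.9
```

>>> move_arm(moves=[0,0,-0.002,0,0,0,0,-0.002,0,0,0,0,-0.002,0,0])

```text
clock: 6.57
tcp_pos: [0.5045, 0.4318, 0.2006]
orientation: [0.0, 0.543, 0.84, 0.001]
wrist_force: [-1.5, -0.9, 3.5]
finger_gap: 0.0068
grip_force: 59.6
```

>>> move_arm(moves=[0,0,0,0,0.01,0,0,0,0,0.015,0,0,0,0,0.03,0,0,0,0,0.035,0,0,0,0,0.035,0,0,0.01,0,0.035,0,0,0.025,0,0.035,0,0,0.05,0,0.035,0,0,0.08,0,0.035,0,0,0.1,0,0.05,-0.03,-0.02,0.1,0,0.06,-0.06,-0.05,0.1,0,0.06])

```text
clock: 7.57
tcp_pos: [0.4473, 0.3844, 0.3004]
orientation: [0.001, 0.543, 0.84, 0.002]
wrist_force: [0.7, -0.5, 0.6]
finger_gap: 0.0598
grip_force: 0.0
```

>>> move_arm(moves=[-0.02,-0.035,0,-0.1,0.06,-0.02,-0.07,0,-0.2,0.06,-0.02,-0.105,0,-0.3,0.06,-0.02,-0.14,0,-0.4,0.06,-0.01,-0.175,0,-0.5,0.06,0,-0.21,0,-0.6,0.06,0,-0.21,0,-0.633,0.06])

```text
clock: 8.15
tcp_pos: [0.4463, 0.1674, 0.3006]
orientation: [0.001, 0.781, 0.625, 0.0]
wrist_force: [1.0, 0.3, 0.6]
finger_gap: 0.0601
grip_force: 0.0
```

```bash
python3 - <<'E'
from h import *
cam('top','t4.png');cam('side','s4.png')
a=cv2.imread('pics/t4.png')[150:290,95:365];b=cv2.imread('pics/s4.png')[110:330,260:460]
r=lambda i,s:cv2.resize(i,None,fx=s,fy=s,interpolation=cv2.INTER_CUBIC)
A=r(a,1.6);A=cv2.copyMakeBorder(A,0,396-A.shape[0],0,0,0)
cv2.imwrite('pics/v4.png',np.hstack([A,r(b,1.8)]))
E
```

```text
(no output)
```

View pics/v4.png

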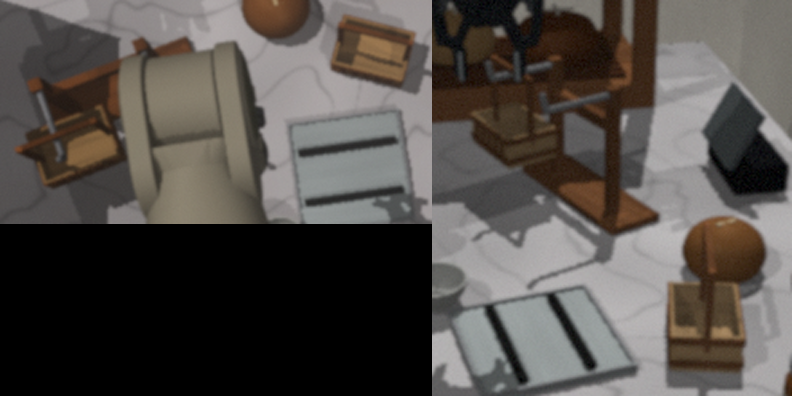

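```bash
cat >> h.py <<'E'
def shift(a,b,box,pad=25):
    x0,y0,x1,y1=box; A=cv2.imread('pics/'+a)[y0:y1,x0:x1];B=cv2.imread('pics/'+b)[y0-pad:y1+pad,x0-pad:x1+pad]
    m=cv2.matchTemplate(B,A,cv2.TM_CCOEFF_NORMED); _,v,_,l=cv2.minMaxLoc(m); return l[0]-pad,l[1]-pad,round(v,3)
E
python3 - <<'E'
from h import *
print(shift('top0.png','t4.png',(298,155,360,205)),shift('side0.png','s4.png',(385,245,440,320)))
E
```

```text
(0, 0, 0.999) (0, 0, 0.998)
```

>>> move_arm(moves=[0.2267,-0.1954,-0.04,0.01,0.06,0.2267,-0.1954,-0.04,0.01,0.06,0.2267,-0.1954,-0.04,0.01,0.06,0.2267,-0.1954,-0.04,0.01,0.06,0.2267,-0.1954,-0.04,0.01,0.06,0.2267,-0.1954,-0.04,0.01,0.06,0.2267,-0.1954,-0.04,0.01,0.06,0.2267,-0.1954,-0.04,0.01,0.06,0.2267,-0.1954,-0.04,0.01,0.06,0.2267,-0.1954,-0.04,0.01,0.06,0.2267,-0.1954,-0.04,0.01,0.06])

```text
clock: 9.17
tcp_pos: [0.6711, -0.0215, 0.2598]
orientation: [-0.0, 0.773, 0.634, 0.0]
wrist_force: [-0.7, -0.4, -0.1]
finger_gap: 0.0597
grip_force: 0.0
```

```bash
python3 - <<'E'
from h import *
cam('top','t5.png');cam('side','s5.png')
print(shift('side0.png','s5.png',(385,280,440,320)), env.get_state()['tcp_pos'],env.get_state()['orientation'])
E
```

```text
(-15, 3, 0.949) [ 0.67094809 -0.02143105  0.26052518] [2.84013431e-04 7.73393722e-01 6.33925813e-01 3.66053519e-04]
```

```bash
python3 - <<'E'
from h import *
r=lambda i,s:cv2.resize(i,None,fx=s,fy=s,interpolation=cv2.INTER_CUBIC)
crop('s5.png',360,200,110,140,4,'cs5.png'); crop('t5.png',270,145,90,140,4,'ct5.png')
cv2.imwrite('pics/v5.png',np.hstack([cv2.imread('pics/ct5.png'),cv2.imread('pics/cs5.png')]))
E
```

```text
(no output)
```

View pics/v5.png

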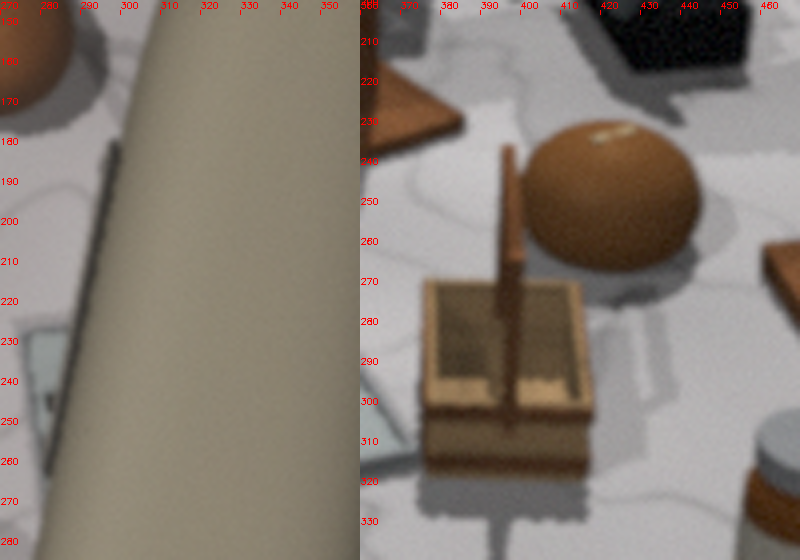

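```bash
python3 - <<'E'
from h import *
np.set_printoptions(precision=4,suppress=True)
o=[('side',375.75,270.5,-42,60,50),('side',415.7,270.5,42,60,50),('side',418,301.7,42,-60,50),('side',375.5,302.5,-42,-60,50),('side',398.2,264,0,-60,134),('side',397,237,0,60,137),('side',375.5,317.5,-42,-60,0),('side',417,319.2,42,-60,0)]
print(*fit(o,(.65,0,-.2)))
p=[('side',391,266.7,-42,60,50),('side',429,266.7,42,60,50),('side',434.3,296.7,42,-60,50),('side',391.7,297.7,-42,-60,50),('side',415,260,0,-60,134),('side',411,232,0,60,137)]
print('old, side only',*fit(p,(.65,0,-.2)))
E
```

```text
[ 0.6437 -0.0094 -0.2221] [[1.0, -1.2], [-1.6, -0.2], [-0.7, -0.2], [1.0, -2.4], [0.4, 2.5], [-0.0, -0.8], [0.4, 1.8], [-1.1, 1.6]]
old, side only [ 0.6798  0.0001 -0.2091] [[-0.0, -0.9], [-1.0, -0.2], [-1.1, 0.3], [1.0, -1.7], [0.3, 2.4], [0.5, 0.8]]
```

>>> move_arm(moves=[-0.034,-0.016,0,-0.023,0.06,-0.034,-0.016,-0.02,-0.023,0.06,-0.034,-0.016,-0.055,-0.023,0.06,-0.034,-0.016,-0.09,-0.023,0.06,-0.034,-0.016,-0.12,-0.023,0.06,-0.034,-0.016,-0.134,-0.023,0.06,-0.034,-0.016,-0.134,-0.023,0.06,-0.034,-0.016,-0.134,-0.023,0.0,-0.034,-0.016,-0.134,-0.023,0.0,-0.034,-0.016,-0.134,-0.023,0.0,-0.034,-0.016,-0.134,-0.023,0.0,-0.034,-0.016,-0.134,-0.023,0.0], newtons=60)

```text
clock: 10.27
tcp_pos: [0.6386, -0.0391, 0.1275]
orientation: [0.001, 0.781, 0.624, 0.001]
wrist_force: [-0.9, 0.6, 6.8]
finger_gap: 0.0064
grip_force: 59.2
```

>>> move_arm(moves=[0,0,0,0,0,0,0,0,0,0,0,0,0,0,0])

```text
clock: 10.52
tcp_pos: [0.6386, -0.0391, 0.1275]
orientation: [0.001, 0.781, 0.624, 0.001]
wrist_force: [-0.1, 1.6, 6.6]
finger_gap: 0.0066
grip_force: 59.3
```

```bash
python3 - <<'E'
from h import *
np.set_printoptions(precision=4,suppress=True)
cam('top','t6.png');cam('side','s6.png'); s=env.get_state(); print(s['tcp_pos'],s['orientation'],s['finger_gap'],s['grip_force'])
print(shift('s5.png','s6.png',(372,275,420,322)))
crop('s6.png',360,180,120,145,4,'cs6.png')
E
```

```text
[ 0.6386 -0.0391  0.1275] [0.0011 0.7813 0.6241 0.0012] 0.006737085663741076 59.25494313240051
(0, 0, 0.992)
```

View pics/cs6.png

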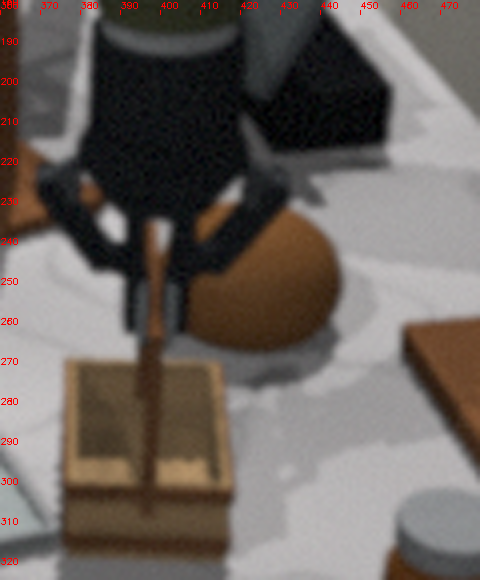

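>>> move_arm(moves=[0,0,0.02,0,0,0,0,0.05,0,0,0,0,0.09,0,0,0,0,0.125,0,0,-0.015,0.02,0.142,0.06,0,-0.04,0.045,0.142,0.14,0,-0.07,0.07,0.142,0.22,0,-0.1,0.095,0.142,0.3,0,-0.13,0.12,0.142,0.38,0,-0.15,0.15,0.142,0.46,0,-0.15,0.185,0.142,0.54,0,-0.15,0.22,0.142,0.62,0])

```text
clock: 11.62
tcp_pos: [0.4861, 0.1818, 0.2684]
orientation: [0.001, 0.553, 0.834, 0.0]
wrist_force: [1.1, 1.0, -1.9]
finger_gap: 0.0068
grip_force: 58.9
```

>>> move_arm(moves=[0,0.03,0,0.026,0,0,0.06,0,0.026,0,0,0.0666,0,0.026,0,0,0.0666,0,0.026,0,0,0.0666,0,0.026,0,0,0.0666,0,0.026,0])

```text
clock: 12.12
tcp_pos: [0.4875, 0.2464, 0.2673]
orientation: [0.0, 0.543, 0.84, -0.0]
wrist_force: [-0.0, 0.4, -1.6]
finger_gap: 0.0065
grip_force: 58.9
```

>>> move_arm(moves=[0,0,-0.01,0,0,0,0,-0.02,0,0,0,0,-0.028,0,0,0.012,0.0055,-0.028,0,0,0.026,0.012,-0.028,0,0,0.04,0.0185,-0.028,0,0,0.054,0.025,-0.028,0,0,0.068,0.0314,-0.028,0,0,0.078,0.036,-0.028,0,0,0.0825,0.0381,-0.028,0,0,0.0825,0.0381,-0.028,0,0])

```text
clock: 13.03
tcp_pos: [0.5706, 0.2852, 0.2379]
orientation: [-0.0, 0.543, 0.84, -0.001]
wrist_force: [0.9, -0.3, -1.9]
finger_gap: 0.0065
grip_force: 58.9
```

```bash
python3 - <<'E'
from h import *
cam('top','t7.png');cam('side','s7.png')
a=cv2.imread('pics/t7.png')[150:280,90:250];b=cv2.imread('pics/s7.png')[90:220,250:400]
r=lambda i,s:cv2.resize(i,None,fx=s,fy=s,interpolation=cv2.INTER_CUBIC)
cv2.imwrite('pics/v7.png',np.hstack([r(a,2.5),r(b,2.5)]))
E
```

```text
(no output)
```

View pics/v7.png

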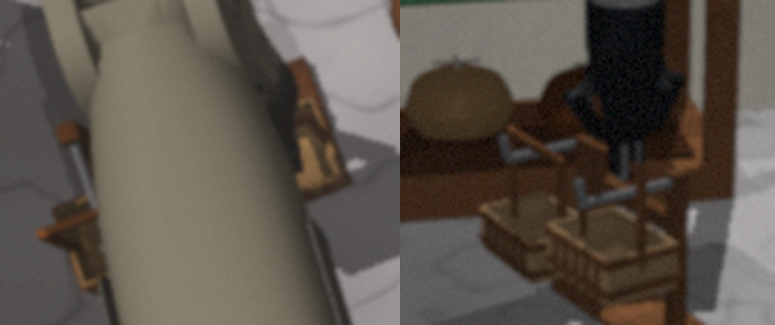

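>>> move_arm(moves=[0,0,-0.01,0,0,0,0,-0.02,0,0,0,0,-0.028,0,0,0,0,-0.032,0,0,0,0,-0.033,0,0,0,0,-0.034,0,0,0,0,-0.034,0,0])

```text
clock: 13.72
tcp_pos: [0.5701, 0.2856, 0.2054]
orientation: [0.0, 0.543, 0.84, 0.0]
wrist_force: [0.2, 0.2, -1.6]
finger_gap: 0.0066
grip_force: 58.9
```

>>> move_arm(moves=[0,0,-0.002,0,0,0,0,-0.002,0,0,0,0,-0.002,0,0])

```text
clock: 13.97
tcp_pos: [0.5702, 0.2856, 0.2036]
orientation: [0.0, 0.543, 0.84, 0.0]
wrist_force: [-0.2, 0.6, -2.7]
finger_gap: 0.0066
grip_force: 58.9
```

>>> move_arm(moves=[0,0,-0.001,0,0,0,0,-0.001,0,0,0,0,-0.001,0,0])

```text
clock: 14.22
tcp_pos: [0.5702, 0.2856, 0.2026]
orientation: [0.0, 0.543, 0.84, 0.0]
wrist_force: [0.0, 0.5, -1.4]
finger_gap: 0.006
grip_force: 59.0
```

>>> move_arm(moves=[0,0,-0.0015,0,0,0,0,-0.0015,0,0,0,0,-0.0015,0,0])

```text
clock: 14.47
tcp_pos: [0.5704, 0.2856, 0.2021]
orientation: [0.001, 0.543, 0.84, 0.001]
wrist_force: [-0.4, -0.3, 4.2]
finger_gap: 0.0064
grip_force: 59.7
```

>>> move_arm(moves=[0,0,-0.001,0,0,0,0,-0.001,0,0,0,0,-0.001,0,0])

```text
clock: 14.72
tcp_pos: [0.5705, 0.2856, 0.2017]
orientation: [0.001, 0.543, 0.84, 0.001]
wrist_force: [-1.3, -2.0, 7.8]
finger_gap: 0.0067
grip_force: 60.2
```

>>> move_arm(moves=[0,0,0,0,0.01,0,0,0,0,0.015,0,0,0,0,0.03,0,0,0,0,0.035,0,0,0,0,0.035,0,0,0.01,0,0.035,0,0,0.025,0,0.035,0,0,0.05,0,0.035,0,0,0.08,0,0.035,0,0,0.1,0,0.05,-0.02,-0.03,0.1,-0.1,0.06,-0.04,-0.06,0.1,-0.2,0.06])

```text
clock: 15.72
tcp_pos: [0.5318, 0.2263, 0.3016]
orientation: [0.001, 0.625, 0.781, 0.002]
wrist_force: [0.3, -0.2, -0.4]
finger_gap: 0.0601
grip_force: 0.0
```

>>> move_arm(moves=[-0.06,-0.33,-0.05,-0.223,0.06,-0.06,-0.33,-0.05,-0.223,0.06,-0.06,-0.33,-0.05,-0.223,0.06,-0.06,-0.33,-0.05,-0.223,0.06,-0.06,-0.33,-0.05,-0.223,0.06,-0.06,-0.33,-0.05,-0.223,0.06,-0.06,-0.33,-0.05,-0.223,0.06,-0.06,-0.33,-0.05,-0.223,0.06,-0.06,-0.33,-0.05,-0.223,0.06,-0.06,-0.33,-0.05,-0.223,0.06])

```text
clock: 16.55
tcp_pos: [0.4695, -0.1069, 0.2501]
orientation: [0.0, 0.709, 0.705, -0.0]
wrist_force: [-1.3, 0.6, -0.2]
finger_gap: 0.06
grip_force: 0.0
```

```bash
python3 - <<'E'
from h import *
cam('top','t8.png');cam('side','s8.png')
r=lambda i,s:cv2.resize(i,None,fx=s,fy=s,interpolation=cv2.INTER_CUBIC)
crop('t8.png',100,150,130,120,3,'a.png');crop('s8.png',270,120,120,120,3,'b.png')
crop('t4.png',270,215,95,80,4,'c.png');crop('s8.png',265,240,120,80,3,'d.png')
a,b,c,d=[cv2.imread(f'pics/{q}.png') for q in 'abcd']
o=np.zeros((600,800,3),np.uint8)
for im,x,y in((a,0,0),(b,400,0)): o[y:y+240,x:x+im.shape[1]]=im[:240]
o[260:580,0:380]=c; o[260:500,400:760]=d
cv2.imwrite('pics/v8.png',o)
E
```

```text
(no output)
```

View pics/v8.png

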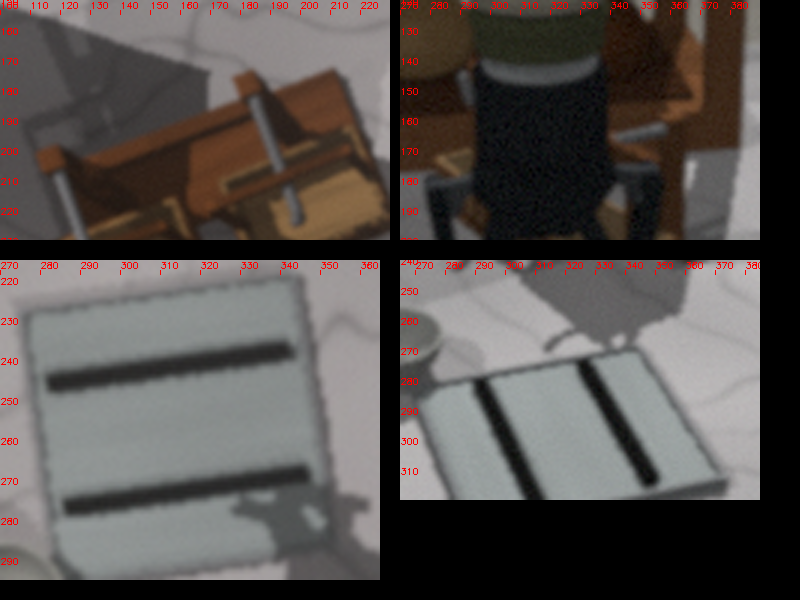

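```bash
cat >> h.py <<'E'
def bars(n,f,box,th):
    im=cv2.imread('pics/'+f).max(2);x0,y0,x1,y1=box;m=np.zeros_like(im);m[y0:y1,x0:x1]=(im[y0:y1,x0:x1]<th)*255
    N,L,S,C=cv2.connectedComponentsWithStats(m)
    for i in range(1,N):
        if S[i,4]<60: continue
        P=np.array([atz(n,u,v,.016)[:2] for v,u in np.argwhere(L==i)]); e=np.linalg.eigh(np.cov(P.T))[1][:,1]
        yield S[i,4],P.mean(0),np.arctan(-e[0]/e[1])
E
python3 - <<'E'
from h import *
np.set_printoptions(precision=4,suppress=True)
for q in bars('top','t4.png',(278,225,350,285),60): print(*q)
for q in bars('side','s8.png',(270,262,370,330),40): print('s',*q)
tr=[('top',282,245.8,42,82.5,16),('top',343.2,237.2,42,-82.5,16),('top',286.2,276.7,-42,82.5,16),('top',347,268.5,-42,-82.5,16),('side',292.3,280,-42,82.5,16),('side',326.7,274,42,82.5,16),('side',348.3,314.7,42,-82.5,16),('top',276.2,227.5,95,95,12),('top',345.5,219.5,95,-95,12),('side',344.3,269.3,95,95,12),('side',374.3,313.3,95,-95,12)]
print(*fit(tr,(.48,.03,.16)),fit(tr,(.48,.03,.16),freez=True)[0])
def slats(n,f,box,z,th=20):
    im=cv2.imread('pics/'+f).astype(int);x0,y0,x1,y1=box;m=np.zeros((480,640),np.uint8);m[y0:y1,x0:x1]=((im[...,2]-im[...,0])[y0:y1,x0:x1]>th)*255
    N,L,S,C=cv2.connectedComponentsWithStats(m)
    for i in range(1,N):
        if S[i,4]>200:
            P=np.array([atz(n,u,v,z)[:2] for v,u in np.argwhere(L==i)]); e=np.linalg.eigh(np.cov(P.T))[1][:,1]; print(n,S[i,4],P.mean(0),np.arctan(-e[0]/e[1]), S[i])
slats('side','side0.png',(272,330,455,480),.018); slats('top','top0.png',(375,195,505,310),.018)
print(shift('top0.png','t8.png',(440,205,500,270)))
E
```

```text
208 [0.5177 0.0364] 0.17213373044094998
206 [0.4356 0.0184] 0.16689474847257646
s 177 [0.5188 0.0236] 0.1695588921690466
s 170 [0.4363 0.0103] 0.16852302686147244
[0.4762 0.0253 0.159 ] [[0.7, -0.5], [0.6, 0.2], [0.4, -0.2], [1.2, -0.1], [-1.1, -0.4], [-1.2, -0.6], [-0.4, -1.3], [-0.5, -0.8], [0.1, -1.7], [0.7, -1.0], [-0.8, 0.2]] [ 0.4765  0.0263  0.1588 -0.0028]
side 2352 [ 0.5792 -0.335 ] -0.03566529911710173 [ 379  347   54  133 2352]
side 2294 [ 0.494  -0.3294] 0.03680887089576773 [ 332  351   52  129 2294]
side 913 [ 0.416  -0.2364] 0.04608834457752385 [291 353  26  60 913]
side 327 [ 0.6784 -0.2677] -0.3351384839707941 [444 358  11  42 327]
top 495 [ 0.5818 -0.2372] -0.02163880742191478 [389 215  51  12 495]
top 486 [ 0.5779 -0.3853] -0.09013011895844197 [444 216  51  16 486]
top 498 [ 0.4903 -0.2347] -0.010388142897698556 [388 249  51  12 498]
top 483 [ 0.4962 -0.384 ] 0.0195989084197551 [444 249  51  10 483]
top 502 [ 0.4155 -0.2275] 0.04774215461883727 [385 277  52  11 502]
(1, 0, 0.814)
```

>>> move_arm(moves=[0.1123,-0.1303,-0.15,-0.016,0.06,0.1123,-0.1303,-0.15,-0.016,0.06,0.1123,-0.1303,-0.15,-0.016,0.06,0.1123,-0.1303,-0.15,-0.016,0.06,0.1123,-0.1303,-0.15,-0.016,0.06,0.1123,-0.1303,-0.15,-0.016,0.06,0.1123,-0.1303,-0.18,-0.016,0.06,0.1123,-0.1303,-0.21,-0.016,0.06,0.1123,-0.1303,-0.225,-0.016,0.06,0.1123,-0.1303,-0.233,-0.016,0.06,0.1123,-0.1303,-0.235,-0.016,0.06,0.1123,-0.1303,-0.235,-0.016,0.06])

```text
clock: 17.65
tcp_pos: [0.5832, -0.2335, 0.0152]
orientation: [0.0, 0.712, 0.702, 0.0]
wrist_force: [1.1, 0.4, 0.1]
finger_gap: 0.06
grip_force: 0.0
```

>>> move_arm(moves=[0,0,0,0,0.02,0,0,0,0,0.01,0,0,0,0,0.01,0,0,0,0,0.01,0,0,0,0,0.01], newtons=40)

```text
clock: 18.07
tcp_pos: [0.5838, -0.2353, 0.0169]
orientation: [0.002, 0.713, 0.701, 0.001]
wrist_force: [1.1, 2.1, 6.5]
finger_gap: 0.0285
grip_force: 41.0
```

>>> move_arm(moves=[0,0,0.02,0,0.01,0,0,0.06,0,0.01,0,0,0.1,0.12,0.01,-0.01,0.03,0.1,0.24,0.01,-0.02,0.06,0.1,0.36,0.01,-0.03,0.09,0.1,0.48,0.01,-0.045,0.12,0.1,0.6,0.01,-0.06,0.155,0.1,0.72,0.01,-0.075,0.19,0.1,0.84,0.01,-0.09,0.225,0.1,0.96,0.01,-0.1,0.26,0.1,1.08,0.01,-0.11,0.29,0.1,1.2,0.01])

```text
clock: 19.07
tcp_pos: [0.4712, 0.0569, 0.1154]
orientation: [0.0, 0.189, 0.982, 0.0]
wrist_force: [-0.2, -0.2, -0.5]
finger_gap: 0.0287
grip_force: 40.2
```

>>> move_arm(moves=[-0.006,0.0137,0,0.12,0.01,-0.006,0.0137,0,0.24,0.01,-0.006,0.0137,0,0.36,0.01,-0.006,0.0137,0,0.48,0.01,-0.006,0.0137,0,0.555,0.01,-0.006,0.0137,0,0.555,0.01,-0.006,0.0137,0,0.555,0.01])

```text
clock: 19.65
tcp_pos: [0.4664, 0.0689, 0.1152]
orientation: [0.0, -0.083, 0.997, -0.0]
wrist_force: [-0.0, 0.3, -0.1]
finger_gap: 0.0285
grip_force: 40.2
```

>>> move_arm(moves=[0.001,-0.0005,-0.03,0,0.01,0.001,-0.0005,-0.06,0,0.01,0.001,-0.0005,-0.075,0,0.01,0.001,-0.0005,-0.082,0,0.01,0.001,-0.0005,-0.084,0,0.01,0.001,-0.0005,-0.084,0,0.01])

```text
clock: 20.15
tcp_pos: [0.4675, 0.0683, 0.031]
orientation: [-0.0, -0.083, 0.997, 0.0]
wrist_force: [0.4, -0.3, -0.4]
finger_gap: 0.0288
grip_force: 40.2
```

>>> move_arm(moves=[0,0,-0.0015,0,0.01,0,0,-0.0015,0,0.01,0,0,-0.0015,0,0.01])

```text
clock: 20.4
tcp_pos: [0.4683, 0.0684, 0.0304]
orientation: [0.001, -0.084, 0.996, -0.0]
wrist_force: [0.2, 0.1, -0.2]
finger_gap: 0.029
grip_force: 40.2
```

>>> move_arm(moves=[0,0,-0.0015,0,0.01,0,0,-0.0015,0,0.01,0,0,-0.0015,0,0.01])

```text
clock: 20.65
tcp_pos: [0.4683, 0.0685, 0.0289]
orientation: [0.001, -0.084, 0.996, -0.0]
wrist_force: [-0.9, -0.1, 6.7]
finger_gap: 0.0288
grip_force: 40.9
```

>>> move_arm(moves=[0,0,0,0,0.035,0,0,0,0,0.045,0,0,0,0,0.05,0,0,0.02,0,0.05,0,0,0.05,0,0.055,0,-0.01,0.09,-0.12,0.06,0.002,-0.04,0.09,-0.24,0.06,0.004,-0.07,0.09,-0.36,0.06,0.006,-0.1,0.09,-0.48,0.06,0.008,-0.13,0.09,-0.6,0.06,0.01,-0.16,0.09,-0.72,0.06,0.012,-0.19,0.09,-0.84,0.06])

```text
clock: 21.65
tcp_pos: [0.4791, -0.1229, 0.1178]
orientation: [-0.0, 0.332, 0.943, 0.0]
wrist_force: [0.1, 0.9, -0.2]
finger_gap: 0.06
grip_force: 0.0
```

>>> move_arm(moves=[0,-0.03,0,-0.12,0.06,0,-0.06,0,-0.24,0.06,0,-0.09,0,-0.36,0.06,0.01,-0.1,0,-0.48,0.06,0.01,-0.113,0,-0.6,0.06,0.01,-0.113,0,-0.72,0.06,0.01,-0.113,0,-0.84,0.06,0.01,-0.113,0,-0.907,0.06,0.01,-0.113,-0.04,-0.907,0.06,0.01,-0.113,-0.07,-0.907,0.06,0.01,-0.113,-0.07,-0.907,0.06])

```text
clock: 22.57
tcp_pos: [0.4855, -0.232, 0.0425]
orientation: [-0.005, 0.71, 0.704, -0.001]
wrist_force: [-0.5, 0.9, -0.2]
finger_gap: 0.06
grip_force: 0.0
```

```bash
cat >> h.py <<'E'
def slats(n,f,box,z,th=20):
    im=cv2.imread('pics/'+f).astype(int);x0,y0,x1,y1=box;m=np.zeros((480,640),np.uint8);m[y0:y1,x0:x1]=((im[...,2]-im[...,0])[y0:y1,x0:x1]>th)*255
    N,L,S,C=cv2.connectedComponentsWithStats(m)
    for i in range(1,N):
        if S[i,4]>100:
            P=np.array([atz(n,u,v,z)[:2] for v,u in np.argwhere(L==i)]); w,e=np.linalg.eigh(np.cov(P.T));e=e[:,1]
            print(n,S[i,4],P.mean(0).round(4),'long axis',round(float(np.arctan2(e[1],e[0])),3),'len,wid',np.sqrt(12*w[::-1]).round(4),S[i,:4])
E
python3 - <<'E'
from h import *
cam('top','t9.png');cam('side','s9.png')
slats('top','t9.png',(270,215,365,300),.032)
slats('top','t9.png',(375,195,505,310),.019)
slats('side','s9.png',(260,240,385,340),.032)
E
```

```text
top 496 [0.4699 0.0717] long axis -2.976 len,wid [0.1358 0.0254] [290 232  16  52]
top 3972 [ 0.4711 -0.3102] long axis 2.63 len,wid [0.3377 0.1135] [388 196 100 114]
top 429 [ 0.5245 -0.4329] long axis 2.824 len,wid [0.1058 0.0392] [476 220  23  41]
top 201 [ 0.4903 -0.194 ] long axis 1.53 len,wid [0.0575 0.0252] [387 249  23  10]
side 323 [0.4424 0.0602] long axis -2.958 len,wid [0.0779 0.0389] [284 276  35  15]
```

>>> move_arm(moves=[0.007,-0.0057,0,0,0.06,0.007,-0.0057,-0.012,0,0.06,0.007,-0.0057,-0.022,0,0.06,0.007,-0.0057,-0.027,0,0.06,0.007,-0.0057,-0.027,0,0.06,0.007,-0.0057,-0.027,0,0.02,0.007,-0.0057,-0.027,0,0.01,0.007,-0.0057,-0.027,0,0.01,0.007,-0.0057,-0.027,0,0.01,0.007,-0.0057,-0.027,0,0.01,0.007,-0.0057,-0.027,0,0.01])

```text
clock: 23.58
tcp_pos: [0.4969, -0.2406, 0.0217]
orientation: [0.001, 0.71, 0.704, 0.0]
wrist_force: [-1.3, 0.4, 5.8]
finger_gap: 0.0285
grip_force: 40.1
```

>>> move_arm(moves=[0,0,0,0,0.045,0,0,0,0,0.045,0,0.003,-0.0065,0,0.045,0,0.003,-0.0065,0,0.045,0,0.003,-0.0065,0,0.02,0,0.003,-0.0065,0,0.01,0,0.003,-0.0065,0,0.01,0,0.003,-0.0065,0,0.01])

```text
clock: 24.25
tcp_pos: [0.4963, -0.2373, 0.0143]
orientation: [-0.0, 0.71, 0.704, -0.0]
wrist_force: [0.1, 1.0, -0.6]
finger_gap: 0.0288
grip_force: 39.7
```

>>> move_arm(moves=[0,0,0.02,0,0.01,0,0,0.06,0,0.01,0,0.01,0.09,0.12,0.01,0,0.03,0.09,0.24,0.01,-0.002,0.06,0.09,0.36,0.01,-0.002,0.09,0.09,0.48,0.01,-0.005,0.12,0.09,0.6,0.01,-0.005,0.15,0.09,0.72,0.01,-0.008,0.18,0.09,0.84,0.01,-0.01,0.2,0.09,0.96,0.01,-0.01,0.215,0.09,1.08,0.01,-0.01,0.22,0.09,1.2,0.01])

```text
clock: 25.25
tcp_pos: [0.4857, -0.015, 0.1044]
orientation: [-0.0, 0.184, 0.983, 0.0]
wrist_force: [-0.2, 0.3, 0.4]
finger_gap: 0.0294
grip_force: 39.7
```

>>> move_arm(moves=[0,0,0,0.12,0.01,0,0,0,0.24,0.01,0,0,0,0.36,0.01,0,0,0,0.48,0.01,0,0,0,0.5465,0.01,0,0,0,0.5465,0.01,0,0,0,0.5465,0.01,0,0,0,0.5465,0.01,0,0,0,0.5465,0.01])

```text
clock: 26.0
tcp_pos: [0.4863, -0.0173, 0.1044]
orientation: [-0.0, -0.083, 0.997, 0.0]
wrist_force: [-0.1, -0.6, 0.6]
finger_gap: 0.029
grip_force: 39.7
```

>>> move_arm(moves=[0,0,-0.035,0,0.01,0,0,-0.06,0,0.01,0,0,-0.072,0,0.01,0,0,-0.076,0,0.01,0,0,-0.077,0,0.01,0,0,-0.077,0,0.01,0,0,-0.077,0,0.01])

```text
clock: 26.58
tcp_pos: [0.4874, -0.0175, 0.0284]
orientation: [0.001, -0.084, 0.996, -0.0]
wrist_force: [-0.2, 0.0, -0.3]
finger_gap: 0.0291
grip_force: 39.7
```

>>> move_arm(moves=[0,0,-0.0015,0,0.01,0,0,-0.0015,0,0.01,0,0,-0.0015,0,0.01])

```text
clock: 26.83
tcp_pos: [0.4868, -0.0173, 0.0265]
orientation: [0.001, -0.084, 0.996, -0.0]
wrist_force: [0.3, 0.1, -0.2]
finger_gap: 0.029
grip_force: 39.7
```

>>> move_arm(moves=[0,0,-0.0015,0,0.01,0,0,-0.0015,0,0.01,0,0,-0.0015,0,0.01])

```text
clock: 27.08
tcp_pos: [0.4869, -0.0174, 0.0259]
orientation: [0.001, -0.084, 0.996, -0.0]
wrist_force: [-2.3, 0.9, 11.1]
finger_gap: 0.0286
grip_force: 41.0
```

>>> move_arm(moves=[0,0,0,0,0.035,0,0,0,0,0.045,0,0,0,0,0.05,0,0,0.02,0,0.05,0,0,0.05,0,0.055,0,-0.01,0.09,-0.12,0.06,0,-0.04,0.09,-0.24,0.06,0,-0.07,0.09,-0.36,0.06,0,-0.1,0.09,-0.48,0.06,0.004,-0.14,0.09,-0.6,0.06,0.008,-0.18,0.09,-0.72,0.06,0.01,-0.22,0.09,-0.84,0.06])

```text
clock: 28.08
tcp_pos: [0.4965, -0.239, 0.1144]
orientation: [0.0, 0.332, 0.943, 0.0]
wrist_force: [0.9, 0.4, -0.4]
finger_gap: 0.0599
grip_force: 0.0
```

>>> move_arm(moves=[0,-0.03,0,-0.12,0.06,0,-0.06,0,-0.24,0.06,0,-0.09,0,-0.36,0.06,0,-0.12,0,-0.48,0.06,0.002,-0.15,0,-0.6,0.06,0.002,-0.15,0,-0.72,0.06,0.002,-0.15,0,-0.84,0.06,0.002,-0.15,0,-0.877,0.06,0.002,-0.15,0,-0.877,0.06,0.002,-0.15,0,-0.877,0.06,0.002,-0.15,0,-0.877,0.06])

```text
clock: 29.0
tcp_pos: [0.4983, -0.3871, 0.1142]
orientation: [-0.0, 0.699, 0.715, 0.0]
wrist_force: [-0.1, -0.4, 0.6]
finger_gap: 0.0598
grip_force: 0.0
```

```bash
python3 - <<'E'
from h import *
cam('top','t10.png');cam('side','s10.png');s=env.get_state();print(s['tcp_pos'],s['orientation'])
slats('top','t10.png',(270,215,365,300),.032)
slats('side','s10.png',(260,240,385,340),.032)
E
```

```text
[ 0.49839539 -0.38702723  0.11435563] [-4.04665388e-05  6.99097391e-01  7.15026458e-01  1.16915703e-05]
top 503 [ 0.4849 -0.0147] long axis -2.976 len,wid [0.1351 0.026 ] [323 228  17  51]
top 506 [0.4697 0.0717] long axis -2.976 len,wid [0.136  0.0259] [290 232  17  52]
top 262 [ 0.3806 -0.0778] long axis 1.861 len,wid [0.0604 0.0322] [338 284  27  16]
side 512 [0.4603 0.061 ] long axis -3.008 len,wid [0.1158 0.0417] [284 273  52  19]
side 498 [ 0.4677 -0.0253] long axis -2.946 len,wid [0.0993 0.0394] [294 294  46  19]
```

>>> move_arm(moves=[0,0,-0.035,0,0.06,0,0,-0.07,0,0.06,0,0,-0.09,0,0.06,0,0,-0.098,0,0.06,0,0,-0.1,0,0.06,0,0,-0.1,0,0.06,0,0,-0.1,0,0.02,0,0,-0.1,0,0.01,0,0,-0.1,0,0.01,0,0,-0.1,0,0.01,0,0,-0.1,0,0.01])

```text
clock: 30.02
tcp_pos: [0.4996, -0.3884, 0.0165]
orientation: [0.002, 0.699, 0.715, 0.0]
wrist_force: [-0.0, -0.4, 6.3]
finger_gap: 0.0289
grip_force: 41.6
```

>>> move_arm(moves=[0,0,0.02,0,0.01,0,0,0.06,0,0.01,0,0.01,0.09,0,0.01,0.002,0.045,0.09,0.144,0.01,0.004,0.085,0.09,0.144,0.01,0.006,0.125,0.09,0.144,0.01,0.008,0.165,0.09,0.144,0.01,0.01,0.205,0.09,0.144,0.01,0.012,0.245,0.09,0.144,0.01,0.015,0.285,0.09,0.144,0.01,0.018,0.325,0.09,0.144,0.01,0.021,0.365,0.09,0.144,0.01])

```text
clock: 31.02
tcp_pos: [0.5193, -0.0204, 0.1051]
orientation: [0.001, 0.646, 0.763, 0.0]
wrist_force: [0.9, -0.6, -0.2]
finger_gap: 0.0287
grip_force: 40.8
```

>>> move_arm(moves=[0,0.03,0,0,0.01,0,0.05,0,0,0.01,0,0.0534,0,0,0.01,0,0.0534,0,0,0.01,0,0.0534,0,0,0.01,0,0.0534,0,0,0.01])

```text
clock: 31.52
tcp_pos: [0.5196, 0.0301, 0.1045]
orientation: [0.0, 0.647, 0.763, -0.0]
wrist_force: [0.5, -0.7, -0.1]
finger_gap: 0.0288
grip_force: 40.8
```

>>> move_arm(moves=[0.001,0,-0.03,0.003,0.01,0.001,0,-0.045,0.003,0.01,0.001,0,-0.054,0.003,0.01,0.001,0,-0.057,0.003,0.01,0.001,0,-0.0575,0.003,0.01,0.001,0,-0.0575,0.003,0.01])

```text
clock: 32.02
tcp_pos: [0.5209, 0.0305, 0.0474]
orientation: [0.0, 0.645, 0.764, 0.0]
wrist_force: [0.8, -0.7, -0.6]
finger_gap: 0.0287
grip_force: 40.8
```

>>> move_arm(moves=[0,0,-0.0015,0,0.01,0,0,-0.0015,0,0.01,0,0,-0.0015,0,0.01])

```text
clock: 32.27
tcp_pos: [0.5209, 0.0311, 0.0461]
orientation: [0.001, 0.645, 0.764, 0.0]
wrist_force: [0.1, -0.1, -1.2]
finger_gap: 0.029
grip_force: 40.8
```

>>> move_arm(moves=[0,0,-0.001,0,0.01,0,0,-0.001,0,0.01,0,0,-0.001,0,0.01])

```text
clock: 32.52
tcp_pos: [0.5206, 0.0312, 0.0446]
orientation: [0.0, 0.645, 0.764, 0.0]
wrist_force: [0.2, 0.4, -0.2]
finger_gap: 0.0283
grip_force: 40.9
```

>>> move_arm(moves=[0,-0.001,-0.001,0,0.01,0,-0.001,-0.001,0,0.01,0,-0.001,-0.001,0,0.01])

```text
clock: 32.77
tcp_pos: [0.5206, 0.0311, 0.0445]
orientation: [-0.0, 0.645, 0.764, 0.001]
wrist_force: [-2.1, 3.4, 8.4]
finger_gap: 0.0288
grip_force: 41.9
```

>>> move_arm(moves=[0,0,0,0,0.035,0,0,0,0,0.045,0,0,0,0,0.05,0,0,0.02,0,0.05,0,0,0.05,0,0.055,-0.01,-0.03,0.07,-0.119,0.06,-0.025,-0.065,0.07,-0.119,0.06,-0.04,-0.1,0.07,-0.119,0.06,-0.055,-0.135,0.07,-0.119,0.06,-0.07,-0.17,0.07,-0.119,0.06,-0.085,-0.205,0.07,-0.119,0.06,-0.1,-0.24,0.07,-0.119,0.06])

```text
clock: 33.77
tcp_pos: [0.4193, -0.2114, 0.1134]
orientation: [0.0, 0.689, 0.724, 0.0]
wrist_force: [0.5, -0.3, -0.5]
finger_gap: 0.0602
grip_force: 0.0
```

>>> move_arm(moves=[-0.0026,-0.0207,-0.02,0,0.06,-0.0026,-0.0207,-0.04,0,0.06,-0.0026,-0.0207,-0.04,0,0.06,-0.0026,-0.0207,-0.04,0,0.06,-0.0026,-0.0207,-0.04,0,0.06])

```text
clock: 34.18
tcp_pos: [0.4178, -0.2301, 0.0738]
orientation: [-0.0, 0.689, 0.725, 0.0]
wrist_force: [-0.0, -0.6, -0.6]
finger_gap: 0.0599
grip_force: 0.0
```

```bash
python3 - <<'E'
from h import *
cam('top','t11.png');cam('side','s11.png');s=env.get_state();print(s['tcp_pos'],s['orientation'])
slats('top','t11.png',(270,215,365,300),.04)
print(shift('t8.png','t11.png',(100,160,230,260)))
E
```

```text
[ 0.41857801 -0.23029213  0.07442481] [7.41177296e-04 6.88879757e-01 7.24875245e-01 9.75219637e-05]
top 581 [0.5217 0.0343] long axis 1.742 len,wid [0.1386 0.0323] [287 228  53  20]
top 332 [ 0.4625 -0.0178] long axis -2.987 len,wid [0.0889 0.0255] [325 244  14  35]
top 332 [0.447  0.0678] long axis -2.982 len,wid [0.0891 0.0253] [293 249  13  35]
(0, 0, 0.976)
```

>>> move_arm(moves=[0,0,-0.03,0,0.06,0,0,-0.05,0,0.06,0,0,-0.058,0,0.06,0,0,-0.06,0,0.06,0,0,-0.06,0,0.06,0,0,-0.06,0,0.06,0,0,-0.06,0,0.02,0,0,-0.06,0,0.01,0,0,-0.06,0,0.01,0,0,-0.06,0,0.01,0,0,-0.06,0,0.01])

```text
clock: 35.2
tcp_pos: [0.4185, -0.2312, 0.0145]
orientation: [0.001, 0.689, 0.724, 0.0]
wrist_force: [-0.7, -0.0, 7.3]
finger_gap: 0.029
grip_force: 40.8
```

>>> move_arm(moves=[0,0,0.02,0,0.01,0,0,0.06,0,0.01,0,0.01,0.09,0,0.01,0.002,0.045,0.09,0.117,0.01,0.006,0.085,0.09,0.117,0.01,0.01,0.125,0.09,0.117,0.01,0.013,0.165,0.09,0.117,0.01,0.016,0.205,0.09,0.117,0.01,0.0193,0.235,0.09,0.117,0.01,0.0193,0.2479,0.09,0.117,0.01,0.0193,0.2479,0.09,0.117,0.01,0.0193,0.2479,0.09,0.117,0.01])

```text
clock: 36.2
tcp_pos: [0.437, 0.0179, 0.1036]
orientation: [0.0, 0.645, 0.764, -0.0]
wrist_force: [-0.0, -0.4, -0.3]
finger_gap: 0.0292
grip_force: 40.0
```

>>> move_arm(moves=[0,0,0,0,0.01,0,0,0,0,0.01])

```text
clock: 36.37
tcp_pos: [0.4372, 0.0164, 0.1035]
orientation: [0.0, 0.646, 0.763, -0.0]
wrist_force: [-0.5, -0.2, -0.7]
finger_gap: 0.0288
grip_force: 40.0
```

>>> move_arm(moves=[0.0005,0,-0.03,0.002,0.01,0.0005,0,-0.045,0.002,0.01,0.0005,0,-0.055,0.002,0.01,0.0005,0,-0.0582,0.002,0.01,0.0005,0,-0.0587,0.002,0.01,0.0005,0,-0.0587,0.002,0.01])

```text
clock: 36.87
tcp_pos: [0.4378, 0.0166, 0.045]
orientation: [0.0, 0.646, 0.764, 0.0]
wrist_force: [0.3, -0.3, 0.1]
finger_gap: 0.0292
grip_force: 40.0
```

>>> move_arm(moves=[0,0,-0.0015,0,0.01,0,0,-0.0015,0,0.01,0,0,-0.0015,0,0.01])

```text
clock: 37.12
tcp_pos: [0.4381, 0.0172, 0.0438]
orientation: [0.001, 0.645, 0.764, 0.0]
wrist_force: [-0.3, 0.2, -0.6]
finger_gap: 0.0291
grip_force: 40.0
```

>>> move_arm(moves=[0,0,-0.001,0,0.01,0,0,-0.001,0,0.01,0,0,-0.001,0,0.01])

```text
clock: 37.37
tcp_pos: [0.438, 0.0173, 0.0425]
orientation: [0.0, 0.645, 0.764, 0.0]
wrist_force: [-0.3, 0.0, 0.7]
finger_gap: 0.0289
grip_force: 40.1
```

>>> move_arm(moves=[0,0,-0.0005,0,0.01,0,0,-0.0005,0,0.035,0,0,0,0,0.045,0,0,0,0,0.05,0,0,0.02,0,0.05,0,0,0.05,0,0.055,0.01,-0.03,0.07,-0.1,0.06,0.023,-0.065,0.07,-0.2,0.06,0.036,-0.1,0.07,-0.257,0.06,0.049,-0.135,0.07,-0.257,0.06,0.062,-0.17,0.07,-0.257,0.06,0.075,-0.205,0.07,-0.257,0.06])

```text
clock: 38.37
tcp_pos: [0.5128, -0.1894, 0.1121]
orientation: [0.0, 0.738, 0.675, 0.0]
wrist_force: [0.4, 0.3, 0.2]
finger_gap: 0.0598
grip_force: 0.0
```

>>> move_arm(moves=[0.013,-0.035,0,0,0.06,0.026,-0.07,0,0,0.06,0.039,-0.105,0,0,0.06,0.052,-0.14,0,0,0.06,0.062,-0.175,0,0,0.06,0.0674,-0.2006,-0.02,0,0.06,0.0674,-0.2006,-0.04,0,0.06,0.0674,-0.2006,-0.04,0,0.06,0.0674,-0.2006,-0.04,0,0.06,0.0674,-0.2006,-0.04,0,0.06])

```text
clock: 39.2
tcp_pos: [0.5798, -0.3874, 0.0726]
orientation: [-0.0, 0.737, 0.675, 0.0]
wrist_force: [0.3, -0.7, 0.3]
finger_gap: 0.0604
grip_force: 0.0
```

```bash
python3 - <<'E'
from h import *
cam('top','t12.png');cam('side','s12.png');s=env.get_state();print(s['tcp_pos'],s['orientation'])
slats('top','t12.png',(270,215,365,300),.046)
E
```

```text
[ 0.58068834 -0.38769921  0.07395586] [9.68789546e-04 7.37292977e-01 6.75572418e-01 1.89482478e-04]
top 600 [0.5208 0.0346] long axis 1.743 len,wid [0.1388 0.033 ] [287 228  53  20]
top 918 [0.4506 0.0271] long axis 1.837 len,wid [0.1401 0.0771] [291 244  52  40]
top 1234 [ 0.4123 -0.0645] long axis 2.592 len,wid [0.1246 0.0735] [321 251  44  49]
```

Grasp the last slat.

>>> move_arm(moves=[0,0,-0.03,0,0.06,0,0,-0.05,0,0.06,0,0,-0.057,0,0.06,0,0,-0.059,0,0.06,0,0,-0.059,0,0.06,0,0,-0.059,0,0.06,0,0,-0.059,0,0.02,0,0,-0.059,0,0.01,0,0,-0.059,0,0.01,0,0,-0.059,0,0.01,0,0,-0.059,0,0.01])

```text
clock: 40.22
tcp_pos: [0.5809, -0.389, 0.0148]
orientation: [0.001, 0.738, 0.675, 0.0]
wrist_force: [0.5, 0.6, 6.0]
finger_gap: 0.0293
grip_force: 41.2
```

>>> move_arm(moves=[0,0,0.02,0,0.01,0,0,0.06,0,0.01,0,0.01,0.1,0.12,0.01,-0.005,0.04,0.11,0.24,0.01,-0.01,0.07,0.11,0.36,0.01,-0.018,0.105,0.11,0.48,0.01,-0.026,0.14,0.11,0.6,0.01,-0.034,0.175,0.11,0.72,0.01,-0.042,0.21,0.11,0.84,0.01,-0.05,0.245,0.11,0.96,0.01,-0.06,0.28,0.11,1.08,0.01,-0.07,0.31,0.11,1.2,0.01])

```text
clock: 41.22
tcp_pos: [0.5089, -0.0762, 0.1231]
orientation: [-0.0, 0.225, 0.974, 0.0]
wrist_force: [0.3, -0.8, -0.2]
finger_gap: 0.0285
grip_force: 40.4
```

>>> move_arm(moves=[-0.01,0.03,0,0.12,0.01,-0.0247,0.062,0,0.24,0.01,-0.0247,0.062,0,0.36,0.01,-0.0247,0.062,0,0.48,0.01,-0.0247,0.062,0,0.6,0.01,-0.0247,0.062,0,0.627,0.01,-0.0247,0.062,0,0.627,0.01,-0.0247,0.062,0,0.627,0.01,-0.0247,0.062,0,0.627,0.01])

```text
clock: 41.97
tcp_pos: [0.4851, -0.0163, 0.1232]
orientation: [-0.0, -0.083, 0.997, 0.0]
wrist_force: [0.4, 0.1, -0.3]
finger_gap: 0.0292
grip_force: 40.5
```

>>> move_arm(moves=[0.0007,-0.0007,-0.03,0,0.01,0.0007,-0.0007,-0.05,0,0.01,0.0007,-0.0007,-0.058,0,0.01,0.0007,-0.0007,-0.061,0,0.01,0.0007,-0.0007,-0.062,0,0.01,0.0007,-0.0007,-0.062,0,0.01])

```text
clock: 42.47
tcp_pos: [0.4865, -0.0171, 0.0618]
orientation: [0.0, -0.084, 0.996, -0.0]
wrist_force: [0.4, 0.4, 0.3]
finger_gap: 0.029
grip_force: 40.4
```

>>> move_arm(moves=[0,0,-0.0015,0,0.01,0,0,-0.0015,0,0.01,0,0,-0.0015,0,0.01])

```text
clock: 42.72
tcp_pos: [0.4865, -0.0171, 0.0604]
orientation: [0.001, -0.084, 0.996, -0.0]
wrist_force: [-0.4, 0.7, 0.5]
finger_gap: 0.029
grip_force: 40.4
```

>>> move_arm(moves=[0,0,-0.001,0,0.01,0,0,-0.001,0,0.01,0,0,-0.001,0,0.01])

```text
clock: 42.97
tcp_pos: [0.486, -0.0169, 0.0588]
orientation: [0.0, -0.084, 0.996, 0.0]
wrist_force: [0.3, -0.0, -0.2]
finger_gap: 0.029
grip_force: 40.4
```

>>> move_arm(moves=[0,0,-0.001,0,0.01,0,0,-0.001,0,0.01,0,0,-0.001,0,0.01])

```text
clock: 43.22
tcp_pos: [0.4861, -0.017, 0.0587]
orientation: [0.0, -0.084, 0.996, -0.0]
wrist_force: [-3.1, 0.7, 9.0]
finger_gap: 0.0289
grip_force: 41.4
```

>>> move_arm(moves=[0,0,0,0,0.035,0,0,0,0,0.045,0,0,0,0,0.05,0,0,0.02,0,0.05,0,0,0.05,0,0.05,0,0,0.08,0,0.05,0,0,0.12,0,0.05,0,-0.04,0.15,0,0.05,0,-0.08,0.15,0,0.05,0,-0.12,0.15,0,0.05,0,-0.16,0.15,0,0.05,0,-0.2,0.15,0,0.05])

```text
clock: 44.22
tcp_pos: [0.4859, -0.2185, 0.2081]
orientation: [0.0, -0.084, 0.996, -0.0]
wrist_force: [1.0, 0.6, 0.8]
finger_gap: 0.0499
grip_force: 0.0
```

>>> move_arm(moves=[-0.01,-0.04,0,0,0.05,-0.02,-0.08,0,0,0.05,-0.03,-0.12,0,0,0.05,-0.04,-0.15,0,0,0.05,-0.04,-0.15,0,0,0.05,-0.04,-0.15,0,0,0.05])

```text
clock: 44.72
tcp_pos: [0.445, -0.3684, 0.2069]
orientation: [-0.0, -0.082, 0.997, 0.001]
wrist_force: [0.8, 0.4, 0.2]
finger_gap: 0.0496
grip_force: 0.0
```

```bash
python3 - <<'E'
from h import *
cam('top','t13.png');cam('side','s13.png')
a=cv2.imread('pics/t13.png')[150:310,95:365];b=cv2.imread('pics/s13.png')[120:340,255:400]
r=lambda i,s:cv2.resize(i,None,fx=s,fy=s,interpolation=cv2.INTER_CUBIC)
o=np.zeros((560,800,3),np.uint8);A=r(a,1.6);B=r(b,2.5);o[:A.shape[0],:A.shape[1]]=A;o[:550,435:435+B.shape[1]]=B
cv2.imwrite('pics/v13.png',o)
slats('top','t13.png',(270,215,365,300),.056)
for n,z in(('t',0),): print(shift('top0.png','t13.png',(245,130,290,175)),shift('top0.png','t13.png',(253,285,290,322)),shift('top0.png','t13.png',(200,305,240,355)),shift('top0.png','t13.png',(405,140,462,195)))
print(shift('side0.png','s13.png',(455,300,490,352)))
E
```

```text
top 1506 [0.4772 0.0281] long axis 0.922 len,wid [0.1368 0.1359] [287 226  53  54]
(0, 0, 0.984) (0, 0, 0.93) (0, 0, 0.947) (0, 0, 0.988)
(0, 0, 0.981)
```

View pics/v13.png

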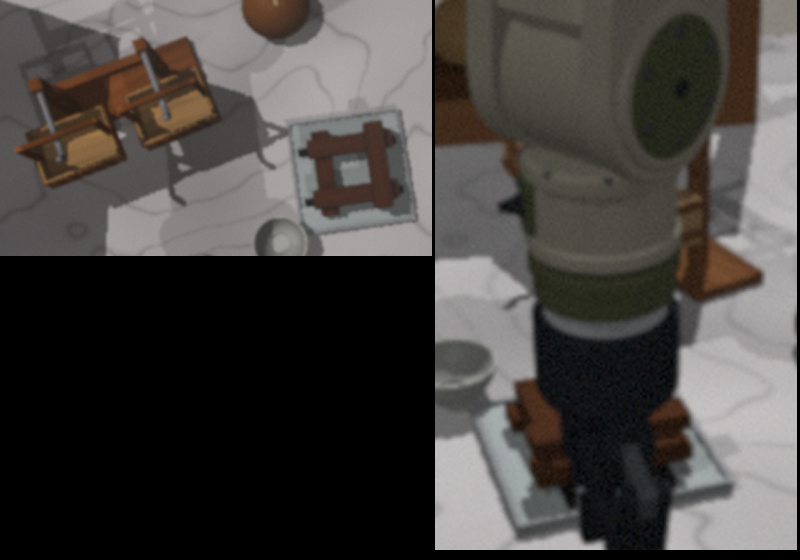

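```bash
python3 -c "
from workcell import env
print(env.hand_in())"
```

```text
the job is handed in; nothing more can be done
None
```

I hung both baskets on the hooks, one each and near the middle of the bar. All five slats are stacked crosswise on the tray, with slat spacing within about 4 mm of target by the camera where I measured it. The loaves and crockery showed no movement in the last pictures. I handed the job in at about 45 s.

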